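# Clamp an LED bar in the test holder

## Task

Push the rod of the test holder in by its black knob, so that it slides the LED bar up against the end stop and its orange spring foot is squeezed about halfway, never to its limit. Then let go of the knob and swing the red cam lever over centre until it rests on its stop, so that the rod is locked and the bar stays under spring pressure. Do not force anything (no push over about 25 N), and leave the things lying around the holder where they are.

Things in the scene. Friction and masses are not known exactly. Their poses are not given: they have to be found in the camera images.
- holder: LED-bar test holder, fixed to the bench. Origin on the bench under the middle of its clamp block; +x = the way the rod is pushed in, z up. Base plate 300 x 80 x 12 mm, x -50 to 250. Aluminium clamp block x -25 to 25, 46 mm wide, top 68 mm above the bench. The rod's axis runs along x at y = 0, 45 mm above the bench.
- nest (a point): middle of the black bed of the nest, on its top, at holder x = 125 mm, 33 mm high; side walls 45 mm high, 33 mm apart. Beyond it a post carries the end-stop screw: its steel pad faces -x on the rod's axis, somewhere from holder x = 160 to 200 mm. That setting differs each time and is not measured: feel for it (or see it).
- rod: sliding steel rod, 16 mm diameter; axes parallel to the holder's, origin on the rod's axis, at holder x = 0 when fully out; goes in 78 mm. With the lever open it slides with a steady drag of about 8 N and stays where it is left, so that it also holds the foot's push; with the lever closed it is locked.
- rod_end (a point): inner end of the rod, where the spring foot comes out: rubber pad 18 mm diameter on an orange neck, pad face 12 mm ahead (holder +x) when relaxed. It can be squeezed 5 mm at 2.5 N per mm: 6 N at half, 12.5 N at the limit; over 11 N on the bar is too much, under 3 N too little. Squeezing it adds to the rod's drag at the knob.
- knob (a point): centre of the flat outer end face of the black knob on the rod (36 mm diameter, 20 mm long): the face to push on, 45 mm above the bench; its outward normal is the holder's -x, free space beyond it. It lies 140 mm from the rod's origin.
- lever (a joint): red cam lever, rad: 0 = open, 1.85 = closed on its stop; grows counter-clockwise from above. Closed it points to the holder's -x, above the rod; open, 1.85 rad clockwise of that, about to holder +y. Pushing takes up to about 8 N at 60 mm from the pivot. Centre at 1.5: beyond it the spring snaps it to the stop; let go short of it, it springs back open.
- lever_pivot (a point): the lever's vertical pivot axis, at mid height of the blade, 82 mm above the bench (directly above the holder's origin)
- lever_grip (a point): middle of the red lever blade, 65 mm from the pivot, 82 mm above the bench; x axis along the lever, away from the pivot. The blade is a bar 9 mm thick, 18 mm tall (73 to 91 mm above the bench), reaching 85 mm from the pivot; free space under it down to the base plate, or to rod and knob (top at 63 mm) when closed.
- led_bar: LED bar lying loose in the nest, 90 x 30 x 22 mm aluminium (120 g) with a white strip and yellow LEDs on top; origin at the centre of its underside, x along its length. It slides along the nest when pushed.
- solder_reel: green solder reel lying flat, 56 mm diameter, 38 mm high; origin at the centre of its underside; leave alone
- screwdriver: screwdriver lying on the bench, about 200 mm long; origin near its middle; leave alone
- driver_module: blue driver circuit module, 70 x 45 mm, 32 mm high; origin at the centre of its underside; leave alone
Mind the look-alikes: they are no part of the job. Of the things that look like the led_bar, the smaller one is meant.

How it is judged:
On the way, in this order (a step that is already met when the one before it is completed fails the run):
1. with the lever still open, the bar is pressed against the end stop by the spring foot with 3 to 11 N and the gripper is off the holder (contact force between rod and led_bar between 3 and 11 N and value of joint lever below 0.6 rad and contact force between the fingers and holder below 0.2 N), for 0.2 s.
2. the lever is over centre and on its stop (value of joint lever above 1.75 rad), for 0.2 s.
At the end, for the whole second after the job is handed in: The cam lever is over centre on its stop (above 1.75 rad), the spring foot still presses the LED bar against the end stop with 3 to 11 N, and the bar lies flat and at rest in the nest (value of joint lever above 1.75 rad and contact force between rod and led_bar between 3 and 11 N and linear speed of led_bar below 0.01 m/s and angle between led_bar's own z axis and vertical below 0.05 rad); the robot touches nothing.
It fails at once if the spring foot is squeezed to its limit (over 11 N on the LED bar) (contact force between rod and led_bar above 11 N).
It fails at once if the fingers push on the holder, its rod or lever with more than 28 N (contact force between the fingers and holder above 28 N).
It fails at once if something lying around the holder is shifted by more than 15 mm (distance of any of solder_reel, screwdriver, driver_module from where it was at the start of the episode above 0.015 m).
It also fails if it takes over 61 s, if anything falls off the work surface, if the arm or the gripper's body presses on something with over 40 N, if the wrist force passes 120 N, or if a joint passes its speed limit or range.

## Robot

A 6-joint arm with a two-finger parallel gripper is mounted at the origin on the work surface. World frame = base frame: x ahead of the robot, y to its left, z up, the work surface at z = 0. Lengths are in m, angles in rad, forces in N, time in s.
With the tool pointing down it reaches from about 0.4 to 0.825 m from the base axis. Payload 7 kg.
Tool frame: the origin (TCP) lies midway between the tips of the shut fingers; the grasp point (between the pads) lies 19 mm behind it; z points along the fingers, y is the direction in which the jaws open and shut (so a half turn about z gives the same grasp; the last joint's range is limited). The gripper opens to 88 mm and grips with 3 to 60 N. Pads are 19 mm wide; open, the fingers measure 130 mm over their backs; the gripper's body (78 mm by 193 mm) begins 47 mm behind the grasp point.
Start: joints at [1.537, 0.359, 0.012, 0, -1.224, -0.288], TCP at [0.213, 0.64, 0.227] pointing down, gripper open.
Joint ranges: [-3.07, 3.07], [-1.43, 2.12], [-1.02, 1.25], [-3.03, 1.67], [-3.05, -0], [-3.03, 3.03]. Speed limits (rad/s): [2.39, 2.39, 3.01, 3.14, 3.14, 3.14].

## Interface

Orientations are given as a 3x3 rotation matrix whose columns are the frame's x, y, z axes.
In Python, from cell import read_state, camera, calibration, hand_in gives the robot as it stands.
- The arm moves only by the tool move_arm, never from a script. Its argument "commands" is one flat list of numbers, 7 for each row, row after row: the opening, from -1 (shut) to 1 (fully open), so that 0 is half open, then the shift along the tool's x, y, z in units of 50 mm (1.0 is 50 mm), then the turn, a rotation vector about the tool's x, y, z in units of 6 degrees (1.0 is 6 degrees). In form: [claw, tx, ty, tz, ax, ay, az, claw, tx, ty, tz, ax, ay, az, ...]. A call has 1 to 10 rows; each row is the pose to reach, as a shift and turn from the pose commanded when the call began, along the tool's axes at that moment; what a row does not reach only later rows make up. A row lasts 1/10 s, in which the tool goes at most 50 mm and 8.59 degrees, less where a joint would pass 70% of its speed; a pose out of reach is approached as far as the arm can. A call with a gripper value outside its range is refused whole. The fingers move at their own pace and stop on an object; "force" is the grip in N (left out, the last holds). Time passes only in rows, so rows that repeat a pose let the fingers close. It gives the time, the measured TCP pose, the force and the opening at its end, in the units of the state.
- read_state(): the state, without advancing time (a new reading comes with each control period).
- camera(name): name is "side" or "top"; returns the picture (400x640x3 uint8, red, green, blue); there is no depth.
- calibration(name): a dict with "K" (3x3 intrinsics, pixels), "rvec" (rotation vector, rad) and "tvec" (3), from world to camera coordinates, as OpenCV has them. Camera axes: x right, y down, z forward; pixel columns grow to the right and rows downward; lengths in m; the calibration is good to about 2 mm. A picture is of the moment at which its call begins. calibration takes no time and is no camera call.
- hand_in(): hands the job in, once; it reports no verdict.
The state is a dict: "t": time; "joint_positions": joint angles; "qd": joint speeds; "tau": joint torques, N m; "tcp_pos": TCP position; "orientation": TCP orientation; "contact_force": force on the tool from outside, world axes, zero at the start; "torque": the same for the moment, N m; "gripper_width": finger opening in m.
Only numpy, scipy, OpenCV 4.12 (cv2) and the standard library are available. Lean on these libraries where they do the work, as an engineer would, in place of code of your own. Each camera call takes 0.05 s, during which the arm holds its last target. There are 200 camera calls.

## Working session

There is one attempt and no reset: what is moved stays moved. The work goes in short steps, Python scripts to look and compute and a tool call to move; the robot and the scene stay as the last step left them, time stands still between calls to the robot, and variables do not carry over. Pictures are saved under pics/ and viewed, about 8 in all and at most 12, crops included, and the job is handed in when it is done.

Besides the shell and the picture viewer there is one more tool, called after "Call:" as name(argument=value, ...) on one line, values as JSON. move_arm: Moves the arm, as the interface text tells. Its arguments: {"type":"object","properties":{"commands":{"type":"array","items":{"type":"number"}},"force":{"type":"number"}},"required":["commands"]}

```bash
mkdir -p pics; ls; python3 - <<'E'
from cell import *
import cv2
for n in("top","side"):
    cv2.imwrite(f"pics/{n}0.png",camera(n)[:,:,::-1]); c=calibration(n); print(n,c)
print(read_state())
E
```

```text
pics
top {'K': array([[397.06399313,   0.        , 327.42113417],
       [  0.        , 397.06399313, 189.95083887],
       [  0.        ,   0.        ,   1.        ]]), 'rvec': array([ 2.20340898, -2.14269691,  0.13787283]), 'tvec': array([0.08427099, 0.53400754, 0.76330388])}
side {'K': array([[517.03271395,   0.        , 318.54800821],
       [  0.        , 517.03271395, 186.92921524],
       [  0.        ,   0.        ,   1.        ]]), 'rvec': array([ 0.27051394, -2.78945485,  1.19902843]), 'tvec': array([0.56838799, 0.02490206, 1.12005564])}
{'t': 0.1, 'joint_positions': array([ 1.53707965e+00,  3.59298383e-01,  1.11552951e-02, -3.44153348e-04,
       -1.22410597e+00, -2.88089711e-01]), 'qd': array([ 0.00146619, -0.00115363,  0.00201597,  0.00288075,  0.00054625,
        0.00178518]), 'tau': array([-1.25208488e-03, -5.84157479e+01,  2.93755299e+01,  7.01562569e+00,
        1.01411686e-02, -5.35088816e-05]), 'tcp_pos': array([0.21337078, 0.63991993, 0.22572298]), 'orientation': array([[ 9.48628595e-01, -3.16391609e-01, -3.72464464e-04],
       [-3.16391812e-01, -9.48627506e-01, -1.44097621e-03],
       [ 1.02582746e-04,  1.48479594e-03, -9.99998892e-01]]), 'contact_force': array([0.64720331, 0.53844775, 0.32784084]), 'torque': array([-0.06409015, -0.00618957,  0.013693  ]), 'gripper_width': 0.0876525732346312}
```

View pics/top0.png

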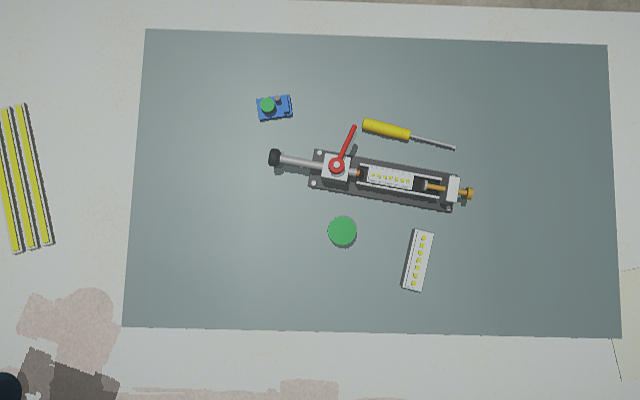

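View pics/side0.png

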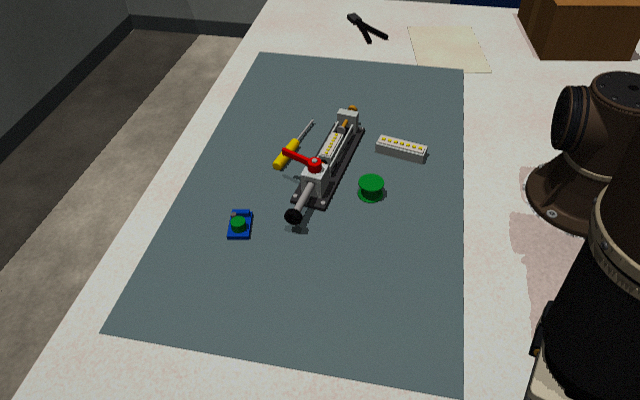

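The top view shows the black knob at (274,157), red pivot at (337,165), lever tip at (354,127), bar at (391,178) and brass screw from about (425,187) to (470,194). In the side view the knob is at (293,216).

```bash
cat > h.py <<'E'
import numpy as np, cv2
from cell import *
def cam(n):
    c=calibration(n); R=cv2.Rodrigues(np.array(c["rvec"]))[0]; return c["K"],R,np.array(c["tvec"]),c
def onz(n,uv,z):
    K,R,t,_=cam(n); o=-R.T@t; d=R.T@np.linalg.solve(K,[uv[0],uv[1],1]); return o+d*(z-o[2])/d[2]
def proj(n,p):
    K,R,t,c=cam(n); return cv2.projectPoints(np.array(p,float).reshape(-1,3),c["rvec"],t,K,None)[0].reshape(-1,2)
E
python3 - <<'E'
from h import *
im=cv2.imread("pics/top0.png"); hsv=cv2.cvtColor(im,cv2.COLOR_BGR2HSV)
red=(((hsv[...,0]<6)|(hsv[...,0]>174))&(hsv[...,1]>150)&(hsv[...,2]>90)); red[:110]=0;red[190:]=0;red[:,:320]=0;red[:,362:]=0
v,u=np.nonzero(red); print("red n",len(u)); 
P=np.array([onz("top",(a,b),.091) for a,b in zip(u,v)])
print("tip",P[np.argsort(v)[:6]].mean(0))
dk=(im.max(2)<45);dk[:145]=0;dk[170:]=0;dk[:,:262]=0;dk[:,286:]=0
v2,u2=np.nonzero(dk);print("knob px",u2.mean(),v2.mean(),u2.min(),u2.max(),v2.min(),v2.max())
for nm,uv,z in [("pivot",(337,165),.095),("knob",(274,157),.055),("knobface",(269,158),.045),("screwhead",(468,194),.045),("holeLL",(314,184),.012),("holeUL",(319,153),.012),("holeLR",(449,208),.012)]:
    print(nm,onz("top",uv,z).round(4))
print("side knob",onz("side",(293,216),.045).round(4))
print("cam",[(-cam(n)[1].T@cam(n)[2]).round(3) for n in("top","side")])
c=im[110:230,255:485]; cv2.imwrite("pics/c0.png",cv2.resize(c,(800,417),interpolation=cv2.INTER_CUBIC))
E
```

```text
red n 280
tip [0.64721303 0.05463907 0.091     ]<stdin>:8: RuntimeWarning: Mean of empty slice.
  ret = ret.dtype.type(ret / rcount)
Traceback (most recent call last):
ValueError: zero-size array to reduction operation minimum which has no identity
```

```bash
python3 - <<'E'
from h import *
im=cv2.imread("pics/top0.png")
dk=(im.max(2)<75);dk[:145]=0;dk[170:]=0;dk[:,:262]=0;dk[:,284:]=0
v2,u2=np.nonzero(dk)
if len(u2): print("knob px",len(u2),u2.mean(),v2.mean(),u2.min(),u2.max(),v2.min(),v2.max())
for nm,uv,z in [("pivot",(337,165),.095),("knob",(274,157),.055),("knobface",(269,158),.045),("screwhead",(468,194),.045),("holeLL",(314,184),.012),("holeUL",(319,153),.012),("holeLR",(449,208),.012)]:
    print(nm,onz("top",uv,z).round(4))
print("side knob",onz("side",(293,216),.045).round(4))
print("cam",[(-cam(n)[1].T@cam(n)[2]).round(3) for n in("top","side")])
c=im[110:230,255:485]; cv2.imwrite("pics/c0.png",cv2.resize(c,(800,417),interpolation=cv2.INTER_CUBIC))
E
```

```text
knob px 150 274.00666666666666 157.63333333333333 268 280 149 167
pivot [0.5708 0.0838 0.095 ]
knob [0.5898 0.2049 0.055 ]
knobface [0.5894 0.2158 0.045 ]
screwhead [ 0.5296 -0.1766  0.045 ]
holeLL [0.5446 0.1266 0.012 ]
holeUL [0.6091 0.1183 0.012 ]
holeLR [ 0.5034 -0.1497  0.012 ]
side knob [0.5894 0.207  0.045 ]
cam [array([0.445, 0.112, 0.815]), array([0.387, 0.891, 0.796])]
```

View pics/c0.png

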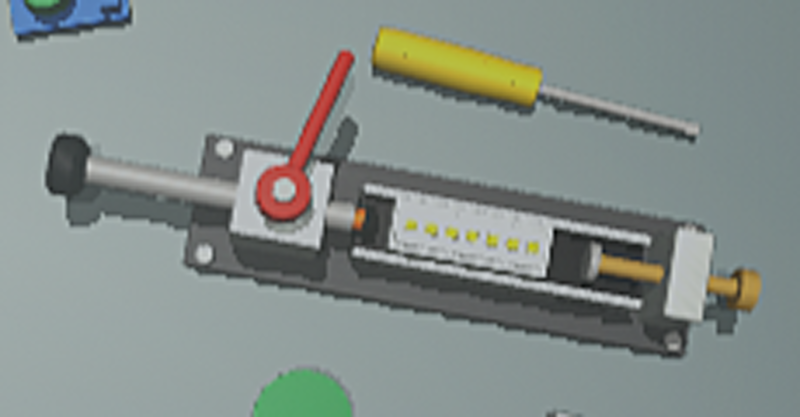

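The crop confirms the layout: hub at crop (285,190), foot neck at (360,220), bar from x=392 to 548, pad face at about (583,258), lever open. Next I move above the space outside the knob, with tool x along the holder's +x.

Call:
move_arm(commands=[-1,9.7,4.7,1.4,0,0,13.4,-1,9.7,4.7,1.4,0,0,13.4,-1,9.7,4.7,1.4,0,0,13.4,-1,9.7,4.7,1.4,0,0,13.4,-1,9.7,4.7,1.4,0,0,13.4,-1,9.7,4.7,1.4,0,0,13.4,-1,9.7,4.7,1.4,0,0,13.4,-1,9.7,4.7,1.4,0,0,13.4,-1,9.7,4.7,1.4,0,0,13.4,-1,9.7,4.7,1.4,0,0,13.4], force=20)

```text
t: 1.1
tcp_pos: [0.5694, 0.2924, 0.1617]
orientation: [[-0.159, -0.987, -0.0], [-0.987, 0.159, -0.0], [0.0, 0.0, -1.0]]
contact_force: [0.1, 1.6, -0.2]
gripper_width: 0.0131
```

```bash
python3 - <<'E'
from h import *
hx=np.array([-.149,-.989]);hy=np.array([.989,-.149]);O=np.array([.571,.084])
def H(n,uv,z):
    p=onz(n,uv,z)[:2]-O; return (p@hx*1e3).round(1),(p@hy*1e3).round(1)
c=lambda x,y:(255+(x+.5)/3.478-.5,110+(y+.5)/3.478-.5)
for nm,x,y,z in [("padface",583,258,.05),("barR",548,258,.055),("barL",392,222,.055),("neckL",355,220,.049),("neckR",366,220,.049),("blockL",238,190,.068),("blockR",322,205,.068),("knobR",88,167,.06),("knobL",49,163,.055),("screwL",204,253,.012),("screwUL",224,148,.012),("levertip",347,55,.091),("hub",285,190,.1)]: print(nm,H("top",c(x,y),z))
s=read_state();print(s["tcp_pos"],s["orientation"].round(3).tolist(),s["joint_positions"].round(2))
E
```

```text
padface (np.float64(171.0), np.float64(0.9))
barR (np.float64(150.5), np.float64(-3.4))
barL (np.float64(61.5), np.float64(1.1))
neckL (np.float64(41.4), np.float64(-0.5))
neckR (np.float64(47.5), np.float64(0.6))
blockL (np.float64(-25.9), np.float64(1.2))
blockR (np.float64(20.9), np.float64(1.3))
knobR (np.float64(-110.1), np.float64(0.5))
knobL (np.float64(-132.5), np.float64(-0.3))
screwL (np.float64(-40.2), np.float64(-29.4))
screwUL (np.float64(-39.8), np.float64(34.3))
levertip (np.float64(19.4), np.float64(80.1))
hub (np.float64(-0.8), np.float64(0.1))
[0.56941809 0.29240588 0.16168172] [[-0.159, -0.987, -0.0], [-0.987, 0.159, -0.0], [0.0, 0.0, -1.0]] [ 0.78  0.35 -0.16 -0.   -1.07 -0.94]
```

Call:
move_arm(commands=[-1,0.8,-0.66,0,0,0,-0.1,-1,0.8,-0.66,0,0,0,-0.1,-1,0.8,-0.66,1,0,0,-0.1,-1,0.8,-0.66,1,0,0,-0.1,-1,0.8,-0.66,1,0,0,-0.1])

```text
t: 1.6
tcp_pos: [0.5944, 0.2492, 0.1119]
orientation: [[-0.143, -0.99, -0.002], [-0.99, 0.143, -0.002], [0.002, 0.001, -1.0]]
contact_force: [1.2, 0.2, 1.6]
gripper_width: 0.0004
```

Call:
move_arm(commands=[-1,0,0,0.8,0,0,0,-1,0,0,1.6,0,0,0,-1,0,0,1.6,0,0,0,-1,0,0,1.6,0,0,0,-1,0,0,1.6,0,0,0,-1,0,0,1.6,0,0,0])

```text
t: 2.2
tcp_pos: [0.5963, 0.2507, 0.035]
orientation: [[-0.143, -0.99, 0.003], [-0.99, 0.143, 0.002], [-0.003, -0.003, -1.0]]
contact_force: [-0.9, 0.6, -0.4]
gripper_width: 0.0004
```

```bash
python3 - <<'E'
from h import *
s=read_state();print(s["tcp_pos"],s["contact_force"])
for n in("top","side"):
    im=camera(n)[:,:,::-1]; cv2.imwrite(f"pics/{n}1.png",im)
    if n=="side": cv2.imwrite("pics/s1.png",cv2.resize(im[80:260,200:440],(800,600),interpolation=cv2.INTER_CUBIC))
    print(read_state()["contact_force"])
E
```

```text
[0.59627698 0.25067184 0.03498746] [-0.89613786  0.58078603 -0.36158063]
[ 0.49093879  0.15661201 -0.23572267]
[ 0.16194639 -1.14010238  0.37145326]
```

View pics/s1.png

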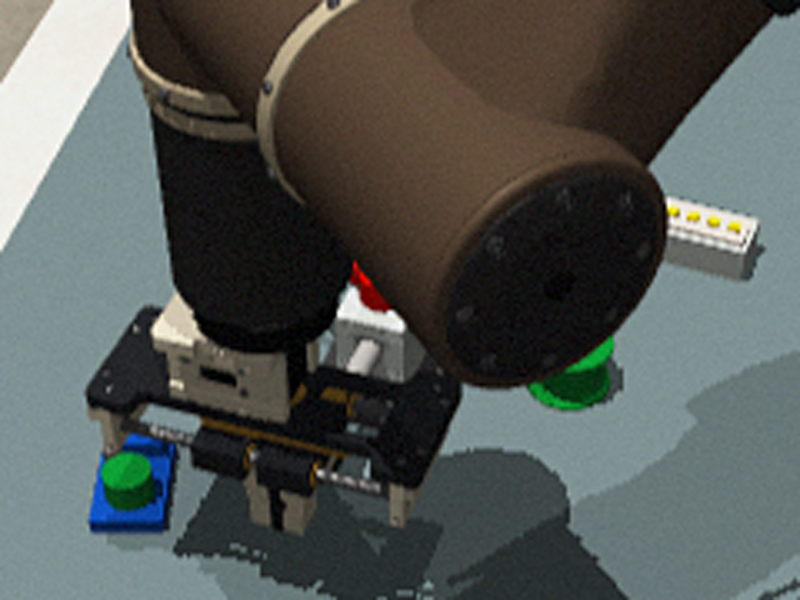

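The gripper is in front of the knob and clear of the blue module. In this view the arm hides the nest. I push slowly and watch the force.

Call:
move_arm(commands=[-1,0.2,0,0,0,0,0,-1,0.4,0,0,0,0,0,-1,0.44,0,0,0,0,0,-1,0.48,0,0,0,0,0,-1,0.52,0,0,0,0,0,-1,0.56,0,0,0,0,0,-1,0.6,0,0,0,0,0,-1,0.64,0,0,0,0,0,-1,0.68,0,0,0,0,0])

```text
t: 3.2
tcp_pos: [0.5902, 0.2175, 0.0325]
orientation: [[-0.144, -0.99, 0.001], [-0.99, 0.144, 0.003], [-0.003, -0.001, -1.0]]
contact_force: [-4.1, 10.2, 1.1]
gripper_width: 0.0004
```

Call:
move_arm(commands=[-1,0.03,0,0,0,0,0,-1,0.06,0,0,0,0,0,-1,0.09,0,0,0,0,0,-1,0.12,0,0,0,0,0,-1,0.15,0,0,0,0,0,-1,0.18,0,0,0,0,0])

```text
t: 3.8
tcp_pos: [0.5888, 0.2087, 0.0325]
orientation: [[-0.143, -0.99, 0.001], [-0.99, 0.144, 0.003], [-0.003, -0.001, -1.0]]
contact_force: [-3.8, 10.9, 0.8]
gripper_width: 0.0006
```

Call:
move_arm(commands=[-1,0.03,0,0,0,0,0,-1,0.06,0,0,0,0,0,-1,0.08,0,0,0,0,0,-1,0.1,0,0,0,0,0])

```text
t: 4.2
tcp_pos: [0.5881, 0.2037, 0.0325]
orientation: [[-0.144, -0.99, 0.001], [-0.99, 0.144, 0.003], [-0.003, -0.001, -1.0]]
contact_force: [-4.1, 9.8, 1.5]
gripper_width: 0.0002
```

```bash
python3 - <<'E'
from h import *
im=camera("top")[:,:,::-1]; cv2.imwrite("pics/t2.png",cv2.resize(im[110:230,255:485],(800,417),interpolation=cv2.INTER_CUBIC))
s=read_state();print(s["tcp_pos"],s["contact_force"])
E
```

```text
[0.5879875  0.20354996 0.03246326] [-4.35894711  9.70393755  1.4063116 ]
```

View pics/t2.png

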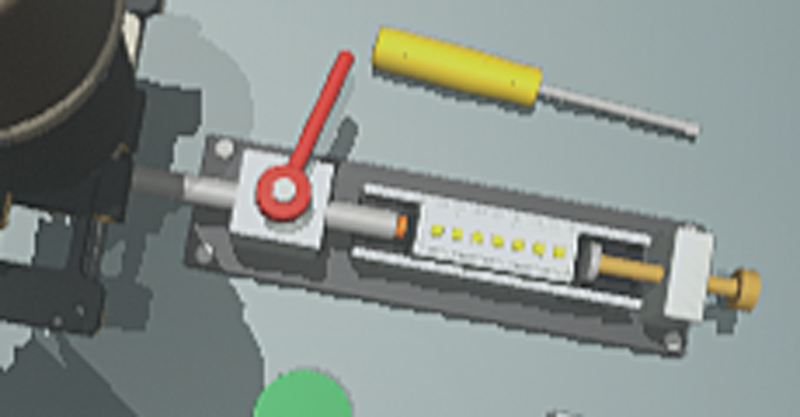

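The bar has moved about 15 mm and its end is at crop x≈575, with the pad at ≈585, so about 5 mm remain. The sliding force is about 9.5 N. From here I use small steps.

Call:
move_arm(commands=[-1,0.02,0,0,0,0,0,-1,0.04,0,0,0,0,0,-1,0.06,0,0,0,0,0])

```text
t: 4.55
tcp_pos: [0.5876, 0.2007, 0.0325]
orientation: [[-0.144, -0.99, 0.001], [-0.99, 0.144, 0.003], [-0.003, -0.001, -1.0]]
contact_force: [-4.0, 9.5, 1.6]
gripper_width: 0.0007
```

Call:
move_arm(commands=[-1,0.01,0,0,0,0,0,-1,0.02,0,0,0,0,0])

```text
t: 4.75
tcp_pos: [0.5875, 0.1998, 0.0325]
orientation: [[-0.144, -0.99, 0.001], [-0.99, 0.144, 0.003], [-0.003, -0.001, -1.0]]
contact_force: [-4.2, 9.2, 1.1]
gripper_width: 0.0004
```

Call:
move_arm(commands=[-1,0.01,0,0,0,0,0,-1,0.02,0,0,0,0,0])

```text
t: 4.95
tcp_pos: [0.5873, 0.1988, 0.0325]
orientation: [[-0.144, -0.99, 0.001], [-0.99, 0.144, 0.003], [-0.003, -0.001, -1.0]]
contact_force: [-4.5, 9.5, 2.0]
gripper_width: 0.001
```

Call:
move_arm(commands=[-1,0.01,0,0,0,0,0,-1,0.02,0,0,0,0,0])

```text
t: 5.15
tcp_pos: [0.5871, 0.1978, 0.0325]
orientation: [[-0.144, -0.99, 0.001], [-0.99, 0.144, 0.003], [-0.003, -0.001, -1.0]]
contact_force: [-4.3, 10.0, 2.3]
gripper_width: 0.0006
```

Call:
move_arm(commands=[-1,0.01,0,0,0,0,0,-1,0.02,0,0,0,0,0])

```text
t: 5.35
tcp_pos: [0.5869, 0.1968, 0.0324]
orientation: [[-0.144, -0.99, 0.001], [-0.99, 0.144, 0.003], [-0.003, -0.0, -1.0]]
contact_force: [-4.5, 10.3, 1.2]
gripper_width: 0.0005
```

Call:
move_arm(commands=[-1,0.01,0,0,0,0,0,-1,0.02,0,0,0,0,0])

```text
t: 5.55
tcp_pos: [0.5868, 0.1958, 0.0325]
orientation: [[-0.144, -0.99, 0.001], [-0.99, 0.144, 0.003], [-0.003, -0.001, -1.0]]
contact_force: [-4.4, 9.3, 2.1]
gripper_width: 0.0003
```

```bash
python3 - <<'E'
from h import *
im=camera("top")[:,:,::-1]; cv2.imwrite("pics/t3.png",cv2.resize(im[150:210,345:445],(800,480),interpolation=cv2.INTER_CUBIC))
s=read_state();print(s["tcp_pos"],s["contact_force"])
E
```

```text
[0.5868234  0.1956821  0.03248528] [-4.97536322 10.54786178  1.23605433]
```

View pics/t3.png

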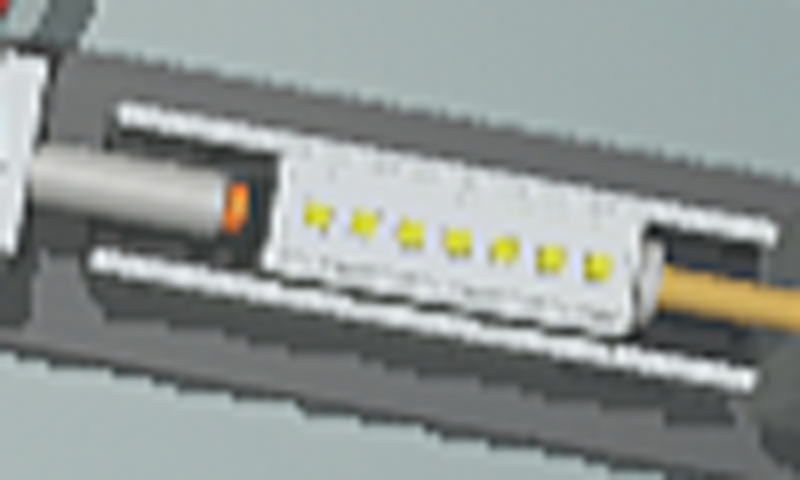

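The bar end (crop x≈640) is now almost on the steel pad, and the orange neck (about 225–247) is still fully out.

Call:
move_arm(commands=[-1,0.01,0,0,0,0,0,-1,0.02,0,0,0,0,0])

```text
t: 5.8
tcp_pos: [0.5867, 0.1949, 0.0325]
orientation: [[-0.144, -0.99, 0.001], [-0.99, 0.144, 0.003], [-0.003, -0.001, -1.0]]
contact_force: [-4.6, 10.9, 1.1]
gripper_width: 0.0002
```

Call:
move_arm(commands=[-1,0.01,0,0,0,0,0,-1,0.01,0,0,0,0,0])

```text
t: 6.0
tcp_pos: [0.5866, 0.1946, 0.0325]
orientation: [[-0.144, -0.99, 0.001], [-0.99, 0.144, 0.003], [-0.003, -0.001, -1.0]]
contact_force: [-4.4, 11.8, 1.6]
gripper_width: 0.0006
```

Call:
move_arm(commands=[-1,0.01,0,0,0,0,0,-1,0.01,0,0,0,0,0])

```text
t: 6.2
tcp_pos: [0.5866, 0.1943, 0.0325]
orientation: [[-0.143, -0.99, 0.001], [-0.99, 0.143, 0.003], [-0.004, -0.001, -1.0]]
contact_force: [-4.0, 11.8, 0.9]
gripper_width: 0.0006
```

Call:
move_arm(commands=[-1,0.01,0,0,0,0,0,-1,0.01,0,0,0,0,0])

```text
t: 6.4
tcp_pos: [0.5866, 0.194, 0.0325]
orientation: [[-0.143, -0.99, 0.001], [-0.99, 0.144, 0.004], [-0.004, -0.001, -1.0]]
contact_force: [-4.3, 13.4, 1.5]
gripper_width: 0.0004
```

Call:
move_arm(commands=[-1,0.01,0,0,0,0,0,-1,0.01,0,0,0,0,0])

```text
t: 6.6
tcp_pos: [0.5865, 0.1937, 0.0325]
orientation: [[-0.143, -0.99, 0.002], [-0.99, 0.143, 0.004], [-0.004, -0.001, -1.0]]
contact_force: [-4.7, 14.5, 1.5]
gripper_width: 0.0002
```

```bash
python3 - <<'E'
from h import *
for i in range(4):
    camera("top"); s=read_state();print(s["tcp_pos"],s["contact_force"])
E
```

```text
[0.58654172 0.19369339 0.03251211] [-5.25686862 13.67030439  0.82094995]
[0.58650666 0.19368868 0.03250824] [-4.92819999 13.45488786  1.27099214]
[0.58651943 0.19368197 0.03250657] [-5.48622693 13.97063145  0.64231991]
[0.58654476 0.19368345 0.03252905] [-5.29114576 13.6913107   0.65365252]
```

Call:
move_arm(commands=[-1,0.01,0,0,0,0,0,-1,0.01,0,0,0,0,0])

```text
t: 7.0
tcp_pos: [0.5865, 0.1934, 0.0325]
orientation: [[-0.143, -0.99, 0.002], [-0.99, 0.143, 0.004], [-0.004, -0.001, -1.0]]
contact_force: [-4.7, 13.6, 1.2]
gripper_width: 0.0005
```

Call:
move_arm(commands=[-1,0.01,0,0,0,0,0,-1,0.014,0,0,0,0,0,-1,0.014,0,0,0,0,0])

```text
t: 7.3
tcp_pos: [0.5865, 0.193, 0.0325]
orientation: [[-0.143, -0.99, 0.002], [-0.99, 0.143, 0.004], [-0.005, -0.001, -1.0]]
contact_force: [-6.0, 15.1, 0.9]
gripper_width: 0.0006
```

```bash
python3 - <<'E'
from h import *
for i in range(4):
    im=camera("top")[:,:,::-1]; s=read_state();print(s["tcp_pos"],s["contact_force"])
cv2.imwrite("pics/t4.png",cv2.resize(im[150:210,345:445],(800,480),interpolation=cv2.INTER_CUBIC))
E
```

```text
[0.58646497 0.19301957 0.03255468] [-6.06507476 15.33366777  1.57753938]
[0.58644555 0.19301836 0.0325346 ] [-5.58725727 14.99689375  0.72412427]
[0.58646251 0.19303715 0.03254874] [-6.18227288 15.17350762  1.3702098 ]
[0.58645938 0.19301372 0.03254306] [-5.85153582 14.85496749  1.64289479]
```

View pics/t4.png

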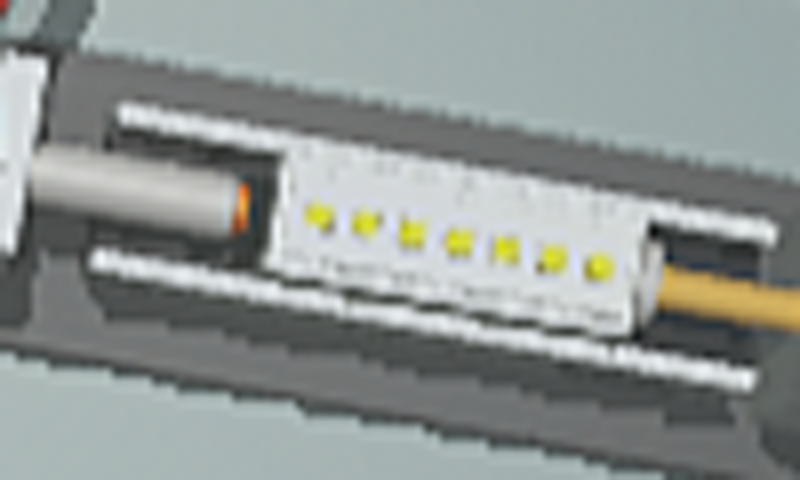

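The neck has shortened by about 2.3 mm and the force is about 5.5 N above drag, so it is about half squeezed. Now I back off and rise.

Call:
move_arm(commands=[-1,-0.1,0,0,0,0,0,-1,-0.4,0,0,0,0,0,-1,-0.7,0,0,0,0,0,-1,-0.7,0,0,0,0,0,-1,-0.7,0,-1,0,0,0,-1,-0.7,0,-2,0,0,0,-1,-0.7,0,-2.4,0,0,0,-1,-0.7,0,-2.4,0,0,0,-1,-0.7,0,-2.4,0,0,0])

```text
t: 8.4
tcp_pos: [0.5911, 0.2246, 0.1522]
orientation: [[-0.144, -0.99, 0.0], [-0.99, 0.144, 0.001], [-0.001, -0.0, -1.0]]
contact_force: [-0.2, -0.3, 0.2]
gripper_width: 0.001
```

```bash
python3 - <<'E'
from h import *
s=read_state();print(s["tcp_pos"],s["contact_force"])
im=camera("top")[:,:,::-1]
cv2.imwrite("pics/t5.png",cv2.resize(im[150:210,345:445],(800,480),interpolation=cv2.INTER_CUBIC))
a=cv2.imread("pics/t4.png");b=cv2.imread("pics/t5.png");print(np.abs(a[:,100:300].astype(int)-b[:,100:300]).mean())
E
```

```text
[0.59109258 0.22459775 0.15223004] [-0.2317454  -0.25637491  0.20110498]
0.6645138888888888
```

View pics/t5.png

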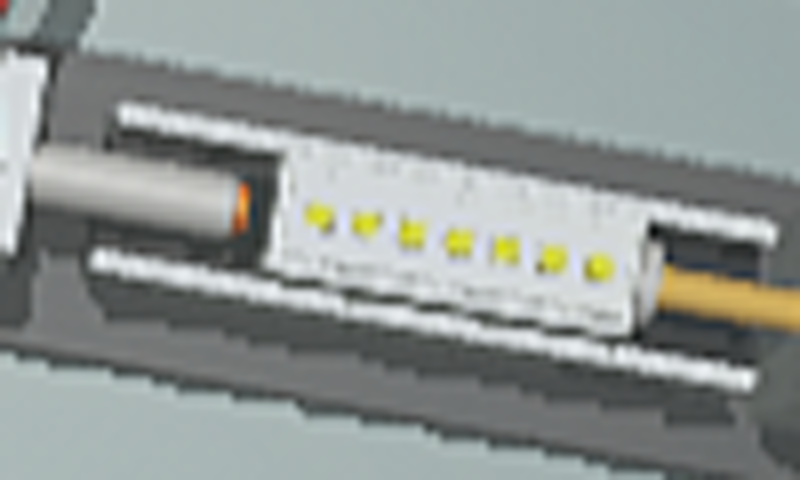

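The squeeze held after release. Now I go to the trailing (+x) side of the open lever.

Call:
move_arm(commands=[-1,3.75,-1,0,0,0,2.7,-1,3.75,-1,0,0,0,2.7,-1,3.75,-1,0,0,0,2.7,-1,3.75,-1,0,0,0,2.7,-1,3.75,-1,0,0,0,2.7,-1,3.75,-1,0,0,0,2.7,-1,3.75,-1,0.7,0,0,2.7,-1,3.75,-1,1.5,0,0,2.7,-1,3.75,-1,1.5,0,0,2.7,-1,3.75,-1,1.5,0,0,2.7])

```text
t: 9.45
tcp_pos: [0.6135, 0.0325, 0.0767]
orientation: [[-0.412, -0.911, -0.002], [-0.911, 0.412, -0.001], [0.002, 0.002, -1.0]]
contact_force: [0.2, 0.5, 0.3]
gripper_width: 0.0
```

```bash
cat > lev.py <<'E'
from h import *
s=read_state();p=s["tcp_pos"];R=s["orientation"]
hx=np.array([-.149,-.989]);hy=np.array([.989,-.149]);O=np.array([.571,.084])
q=p[:2]-O;print("tcp",p.round(4),"holder",(q@hx*1e3).round(1),(q@hy*1e3).round(1),"F",s["contact_force"].round(1),"q",s["joint_positions"].round(2))
yaw=np.degrees(np.arctan2(R[1,0],R[0,0]));print("yaw",yaw)
# waypoints: lever angle th -> TCP at r=60, offset d behind blade, tool x = -push direction
for d in (15,):
  for th in np.radians([0,15,30,45,60,75,90,100,106,110]):
    f=np.radians(74)+th; h=60*np.array([np.cos(f),np.sin(f)])+d*np.array([np.sin(f),-np.cos(f)])
    w=O+(h[0]*hx+h[1]*hy)/1e3; dl=R[:2,:2].T@(w-p[:2])/.05
    y=-98.6-16+np.degrees(th); print(np.degrees(th).round(),"t",dl.round(2),"az",((yaw-y)/6).round(2))
E
python3 lev.py
```

```text
tcp [0.6135 0.0325 0.0767] holder 44.6 49.7 F [0.2 0.5 0.3] q [ 0.37  0.39 -0.31  0.   -0.87 -0.8 ]
yaw -114.34397369392252
0.0 t [-0.28  0.  ] az 0.04
15.0 t [-0.6  -0.04] az -2.46
30.0 t [-0.92  0.01] az -4.96
45.0 t [-1.22  0.14] az -7.46
60.0 t [-1.47  0.34] az -9.96
75.0 t [-1.67  0.59] az -12.46
90.0 t [-1.79  0.89] az -14.96
100.0 t [-1.82  1.11] az -16.62
106.0 t [-1.82  1.24] az -17.62
110.0 t [-1.82  1.32] az -18.29
```

Call:
move_arm(commands=[-1,-0.2,0,0,0,0,0,-1,-0.28,0,0,0,0,0,-1,-0.39,-0.01,0,0,0,-0.83,-1,-0.5,-0.03,0,0,0,-1.66,-1,-0.6,-0.04,0,0,0,-2.5,-1,-0.71,-0.03,0,0,0,-3.3,-1,-0.82,-0.01,0,0,0,-4.15,-1,-0.92,0.01,0,0,0,-5,-1,-1.02,0.05,0,0,0,-5.8,-1,-1.12,0.1,0,0,0,-6.6])

```text
t: 10.45
tcp_pos: [0.635, 0.0849, 0.0792]
orientation: [[0.265, -0.964, 0.005], [-0.964, -0.265, -0.0], [0.001, -0.005, -1.0]]
contact_force: [6.9, -6.4, -3.0]
gripper_width: 0.0009
```

```bash
python3 lev.py
```

```text
tcp [0.635  0.0849 0.0792] holder -10.5 63.2 F [ 6.9 -6.4 -3. ] q [ 0.44  0.42 -0.25  0.   -0.89 -0.17]
yaw -74.61877815030886
0.0 t [0.68 0.51] az 6.66
15.0 t [0.46 0.28] az 4.16
30.0 t [0.18 0.11] az 1.66
45.0 t [-0.13  0.02] az -0.84
60.0 t [-0.45  0.01] az -3.34
75.0 t [-0.77  0.09] az -5.84
90.0 t [-1.05  0.24] az -8.34
100.0 t [-1.21  0.38] az -10.0
106.0 t [-1.3   0.48] az -11.0
110.0 t [-1.35  0.55] az -11.67
```

Call:
move_arm(commands=[-1,-0.13,0.02,0.03,0,0,-0.8,-1,-0.24,0.01,0.05,0,0,-1.7,-1,-0.35,0.01,0.05,0,0,-2.5,-1,-0.45,0.01,0.05,0,0,-3.3,-1,-0.56,0.03,0.05,0,0,-4.2,-1,-0.67,0.06,0.05,0,0,-5,-1,-0.77,0.09,0.05,0,0,-5.8,-1,-0.87,0.14,0.05,0,0,-6.7,-1,-0.96,0.19,0.05,0,0,-7.5])

```text
t: 11.35
tcp_pos: [0.6139, 0.1306, 0.0776]
orientation: [[0.87, -0.493, 0.007], [-0.493, -0.87, 0.003], [0.005, -0.006, -1.0]]
contact_force: [4.5, 0.1, 1.9]
gripper_width: 0.0004
```

```bash
python3 lev.py
```

```text
tcp [0.6139 0.1306 0.0776] holder -52.5 35.5 F [4.5 0.1 1.9] q [ 0.52  0.41 -0.29  0.   -0.87  0.53]
yaw -29.56200720885623
0.0 t [0.93 1.43] az 14.17
15.0 t [0.94 1.11] az 11.67
30.0 t [0.87 0.79] az 9.17
45.0 t [0.71 0.51] az 6.67
60.0 t [0.49 0.27] az 4.17
75.0 t [0.22 0.1 ] az 1.67
90.0 t [-0.09  0.01] az -0.83
100.0 t [-0.31 -0.  ] az -2.49
106.0 t [-0.44  0.01] az -3.49
110.0 t [-0.52  0.02] az -4.16
```

Force is falling, so the lever is near centre. I push on gently to about 106°, then back off and rise.

Call:
move_arm(commands=[-1,-0.1,0,0,0,0,-0.8,-1,-0.2,0,0,0,0,-1.7,-1,-0.3,0,0,0,0,-2.5,-1,-0.37,0,0,0,0,-3,-1,-0.37,0,0,0,0,-3])

```text
t: 11.85
tcp_pos: [0.5957, 0.1389, 0.0764]
orientation: [[0.979, -0.203, 0.003], [-0.203, -0.979, 0.001], [0.002, -0.002, -1.0]]
contact_force: [1.3, -0.1, 0.7]
gripper_width: 0.0005
```

```bash
python3 lev.py|head -2
```

```text
tcp [0.5957 0.1389 0.0764] holder -58.0 16.2 F [ 1.3 -0.1  0.7] q [ 0.55  0.39 -0.32  0.   -0.86  0.82]
yaw -11.737105412819243
```

Force is near zero, so the lever should have snapped over. I back away from the blade (+tool x), then go up and clear of the scene.

Call:
move_arm(commands=[-1,0.3,0,0,0,0,0,-1,0.5,0,0,0,0,0,-1,0.5,0,-1,0,0,0,-1,0.5,0,-2,0,0,0,-1,0.5,-1,-2.5,0,0,0,-1,0,-2,-2.5,0,0,0,-1,-0.5,-3,-2.5,0,0,0,-1,-1,-4,-2.5,0,0,0,-1,-1,-4.5,-2.5,0,0,0,-1,-1,-4.5,-2.5,0,0,0])

```text
t: 12.85
tcp_pos: [0.5914, 0.3739, 0.1993]
orientation: [[0.979, -0.202, 0.001], [-0.202, -0.979, 0.001], [0.0, -0.001, -1.0]]
contact_force: [0.4, -0.9, -0.0]
gripper_width: 0.0007
```

```bash
python3 - <<'E'
from h import *
s=read_state();print(s["tcp_pos"],s["contact_force"])
im=camera("top")[:,:,::-1]
a=cv2.resize(im[90:230,240:480],(800,467),interpolation=cv2.INTER_CUBIC)
cv2.imwrite("pics/t6.png",a)
cv2.imwrite("pics/t7.png",cv2.resize(im[150:210,345:445],(800,480),interpolation=cv2.INTER_CUBIC))
E
```

```text
[0.59136513 0.37387017 0.19934428] [ 0.43445848 -0.85558019 -0.00651905]
```

View pics/t6.png

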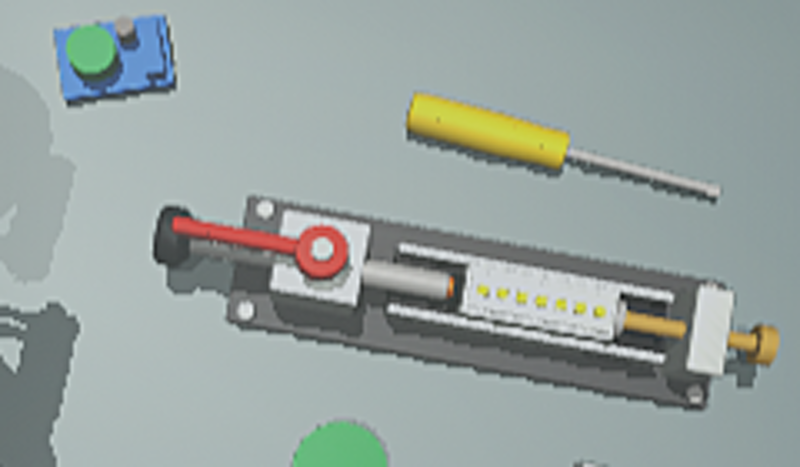

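View pics/t7.png

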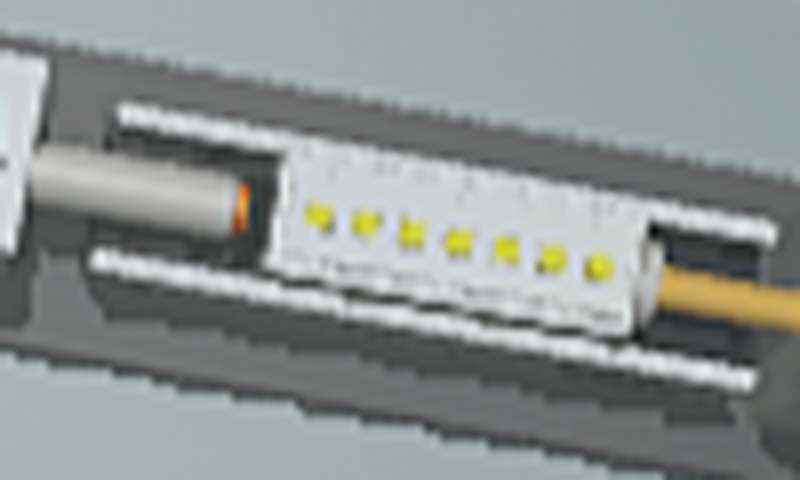

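The lever lies parallel to the rod over the knob (tip at crop (178,224), hub at (321,250)). It stayed there with the gripper away. The bar is on the stop, the neck is still about half squeezed, and the surrounding things have not moved.

```bash
python3 -c "
from cell import *
print(hand_in())"
```

```text
the job is handed in; nothing more can be done
None
```

The job is done and handed in at about 13 s of robot time, with no verdict reported.

- **Rod:** I pushed the knob in slowly until the LED bar met the end stop. I then squeezed the spring foot by about 2.3 mm, which read as about 5.5 N above the drag of roughly 9.5 N. The highest force I read on the knob was about 16 N, and the squeeze held after I let go.
- **Lever:** I swung the red lever round its arc with shut fingers, at readings up to about 9 N, until the force fell to nearly zero. With the gripper away it stayed pointing along the rod, over the knob.
- **Last checks:** The final top picture shows the bar on the stop pad and the orange neck still about half squeezed. The screwdriver and module had not visibly moved. The reel was only partly in the frame, and what showed looked unmoved. The arm was clear, with wrist force within noise.
- **Limits of the checks:** The lever angle and foot force were judged from pictures and wrist force only, because neither can be read directly. While I pushed there was also a steady sideways reading of 4–6 N on the knob, which I put down to friction. No check failed.

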